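# Stand the colour chart on its kickstand

## Robot

A 6-joint arm with a two-finger parallel gripper is mounted at the origin on a cart in front of the work surface, level with it; the furniture and walls round the work are solid. World frame = base frame: x ahead of the robot, y to its left, z up, the work surface at z = 0. Lengths are in m, angles in rad, forces in N, time in s.
With the tool pointing down it reaches from about 0.275 to 0.75 m from the base axis. Payload 10.2 kg.
Tool frame: the origin (TCP) lies at the very end of the fingers, on their centre line; the grasp point (between the pads) lies 19 mm behind it; z points along the fingers, y is the line along which they close (so a half turn about z gives the same grasp; the last joint's range is limited). The gripper opens to 85 mm and grips with 20 to 120 N. Pads are 22 mm wide; open, the fingers measure 114 mm over their backs; the gripper's body (76 mm by 85 mm) begins 54 mm behind the grasp point. The pads swing forward as they close: fully open they stand 13 mm farther back than shut.
Start: joints at [1.086, 0.313, 1.498, -0, 1.331, -0.223], TCP at [0.136, 0.507, 0.21] pointing down, gripper open.
Joint ranges: [-2.94, 2.94], [-0.97, 2.17], [0.19, 2.56], [-1.23, 4.37], [0.02, 3.11], [-2.88, 2.88]. Speed limits (rad/s): [2.39, 2.39, 3.01, 3.14, 3.14, 3.14].

## Interface

Orientations are given as a unit quaternion [x, y, z, w].
In Python, from workcell import ctrl, optics gives the robot as it stands. The module is installed in compiled form; this text tells all that it offers.
- The arm moves only by the tool send_rows, never from a script. Its arguments are lists of equal length, an entry for each row: "slide": the shift along the world's x, y, z in cm, a list of three; "roll": the turn about the world's z in rad. In form: {"slide": [[dx, dy, dz], ...], "roll": [roll, ...]}. A call has 1 to 20 rows; each row is the pose to reach, as a shift and turn from the pose commanded when the call began; what a row does not reach only later rows make up. A row lasts 1/8 s, in which the tool goes at most 62.5 mm and 10.7 degrees, less where a joint would pass 70% of its speed; a pose out of reach is approached as far as the arm can. A call with a gripper value outside its range is refused whole. "claw" is the closure, from 0 (fully open) to 1 (shut), set as the call begins (left out, the last holds). The fingers move at their own pace and stop on an object; "force" is the grip in N (left out, the last holds). Time passes only in rows, so rows that repeat a pose let the fingers close. It gives the time, the measured TCP pose, the force, the opening and the grip force at its end, in the units of the state.
- ctrl.get_state(): the state, without advancing time (a new reading comes with each control period).
- optics.camera(name): name is "scene" or "side" or "wrist"; returns the picture (420x560x3 uint8, red, green, blue); there is no depth.
- optics.camera_params(name): a dict with "camera_matrix" (3x3 intrinsics, pixels), "extrinsics" (4x4, takes a point from camera to world coordinates). Camera axes: x right, y down, z forward; pixel columns grow to the right and rows downward; lengths in m; the calibration is good to about 2 mm. A picture is of the moment at which its call begins: read the wrist's pose just before it. camera_params takes no time and is no camera call; for the wrist camera it gives the pose at the moment of the call.
- ctrl.sign_off(): hands the job in; it is judged then, once.
Trained networks look in the newest picture that a camera, given by its name, has taken for a name from the list of things; names that differ only in an ending like _2 or _b are one class to them, and where a whole thing is asked for, a point or a joint stands for the part that bears it (a point fixed in the world has none). Each returns a list of dicts, best first, with "score" (0 to 1); they miss things now and then, are a little off and sometimes report something else, mostly with a low value. They report only what shows in the picture. A call takes as long as a camera call.
- optics.look_for(camera, query): "xy" ([column, row] in pixels, amid what is visible of it).
The state is a dict: "t": time; "joint_pos": joint angles; "joint_vel": joint speeds; "tau": joint torques, N m; "eef_pos": TCP position; "orientation": TCP orientation; "ft_force": force on the tool from outside, world axes, zero at the start; "torque": the same for the moment, N m; "finger_gap": opening from 0.0 (shut) to 1.0 (fully open); "finger_force": force on a finger pad.
Only numpy, scipy, OpenCV 4.12 (cv2) and the standard library are available. Lean on these libraries where they do the work, as an engineer would, in place of code of your own. Each camera call takes 0.05 s, during which the arm holds its last target. There are 200 camera calls.

## Task

The colour reference chart is stored in its aluminium cradle with its leg folded. Swing the leg all the way out behind it by a red tab, then lift the chart by its black handle and stand it on its leg in the middle of the blue mat (not the grey one), square to the mat and with its colours facing the front edge of the worktop, and let go. Do not let it fall over, and leave the small things around it where they are.

Things in the scene. Friction and masses are not known exactly. Their poses are not given: they have to be found in the camera images.
- chart: Loose 255 g colour chart (mm): white panel 76 wide, 108 long, 8 thick, ten swatches on its face. Origin under the middle of its bottom edge. x from face to back, y along the edge, z up. The panel leans 18 deg to +x when z is upright; top edge at x 33, z 107. Stored upright, 20 above the worktop; lifts straight up out of the cradle. Stands on bottom edge and two feet at x 64, y +-45 (leg open).
- chart_handle (a point): Point to grip in the chart's black handle: upright block 12 thick (chart x), 36 wide (y), 42 high (mm); its top is 12 above this point, its bottom 30 below. The point is at x = 33, y = 0, z = 130 in the chart's frame; axes as the chart's.
- leg (a joint): Opening of the steel leg, rad: 0 to 0.08 folded at the start, 0.576 fully open at its stop. Two bars 96 mm long outside the panel's side edges (y = +-42 to +-49 mm) on one hinge along chart y at x = 39, z = 97 mm; the lower ends swing back (chart +x). Light friction keeps it where it is left; pushing a tab takes about 0.5 N.
- tab_left (a point): Red tab of the leg on the chart's +y side: plate 5 mm thick, 14 high, sticking out from y = 47 to 79 (this point: y = 68), 35 below the hinge. Pushed from the front to chart +x by closed fingers beside the panel, tips some 10 mm below its centre, it opens the leg; its centre goes from x = 28, z = 63 to x = 48, z = 63 mm in the chart's frame.
- tab_right (a point): The same tab on the chart's -y side (y = -68 mm). Either tab moves the whole leg; the right one has more free room when the cradle stands at the left, near the big dark ring
- cradle: Fixed aluminium book-stand that stores the chart: 66 mm wide, seat 20 mm above the worktop with a lip 10 mm high in front of it, back rest leaning back 18 degrees and 72 mm long. Origin under the chart's bottom edge, at the worktop; x to the back, as the chart's x, z up
- blue_mat: Fixed blue mat with a thin white border line, where the chart shall stand: 100 mm deep (x), 140 wide (y), 3 thick. Origin: centre of its underside, on the worktop; +x points away from the robot. The standing chart (64 mm from bottom edge to feet) is centred when the chart's origin is at x = -32, y = 0 mm of the mat.
- grey_mat: Fixed mat of the same size and shape, but grey: not the place
- timer: Loose white bench timer, 62 x 62 x 21 mm, origin under its centre, between the big dark ring and the flat grey case; a bystander (a second timer stands far back on the right)
- cuvette_box: Loose closed blue box, 56 x 84 x 25 mm, origin under its centre, behind the near timer; a bystander
- amber_bottle: Loose amber bottle with black cap, diameter 46 mm, 102 mm high, origin under its centre, just right of the flat grey case; a bystander

How it is judged:
On the way:
1. the leg is swung out (0.45 rad or more) (value of joint leg above 0.45 rad), for 0.2 s.
At the end, for the whole second after the job is handed in: The chart stands still on the blue mat, leg open 0.45 rad or more, upright within 10 degrees, colours to the front and within 15 degrees of square to the mat, its origin within 20 mm in x and in y of the spot that centres it (x = -32, y = 0 mm of the mat) (value of joint leg above 0.45 rad and angle between chart's own z axis and vertical below 0.175 rad and x of chart in the frame of blue_mat between -0.052 and -0.012 m and y of chart in the frame of blue_mat between -0.02 and 0.02 m and z of chart in the frame of blue_mat below 0.012 m and angle between the y axis of chart and the y axis of blue_mat, either way round below 0.26 rad and x of chart_handle in the frame of blue_mat above -0.03 m and linear speed of chart below 0.03 m/s); the robot touches nothing.
It fails at once if the chart falls over (tilts more than 40 degrees) (angle between chart's own z axis and vertical above 0.7 rad).
It fails at once if a bystander is moved by more than 25 mm (distance of any of timer, cuvette_box, amber_bottle from where it was at the start of the episode above 0.025 m).
It also fails if it takes over 48 s, if anything falls off the work surface, if the arm or the gripper's body presses on something with over 40 N, if the wrist force passes 120 N, or if a joint passes its speed limit or range.

## Working session

There is one attempt and no reset: what is moved stays moved. The work goes in short steps, Python scripts to look and compute and a tool call to move; the robot and the scene stay as the last step left them, time stands still between calls to the robot, and variables do not carry over. Pictures are saved under pics/ and viewed, at most 11 in all, crops included, and the job is handed in when it is done.

Besides the shell and the picture viewer there is one more tool, called as name([rows], argument=value, ...), one row to a line, values as JSON. send_rows: Moves the arm, as the interface text tells. Its arguments: {"type":"object","properties":{"slide":{"type":"array","items":{"type":"array","items":{"type":"number"}}},"roll":{"type":"array","items":{"type":"number"}},"claw":{"type":"number"},"force":{"type":"number"}},"required":["slide","roll"]}

```bash
mkdir -p pics
cat > h.py <<'E'
import numpy as np, cv2
from workcell import ctrl, optics
def snap(n,f):
    im=optics.camera(n); cv2.imwrite('pics/'+f,im[:,:,::-1]); return im
def onz(n,uv,z):
    p=optics.camera_params(n);K=np.array(p["camera_matrix"]);T=np.array(p["extrinsics"])
    d=T[:3,:3]@np.linalg.inv(K)@np.array([uv[0],uv[1],1.]);o=T[:3,3]
    return o+d*(z-o[2])/d[2]
def proj(n,P):
    p=optics.camera_params(n);K=np.array(p["camera_matrix"]);T=np.linalg.inv(np.array(p["extrinsics"]))
    q=K@(T[:3,:3]@np.array(P)+T[:3,3]);return q[:2]/q[2]
def tri(a,b):  # [(cam,uv),(cam,uv)] closest point of rays
    A=np.zeros((3,3));B=np.zeros(3)
    for n,uv in (a,b):
        p=optics.camera_params(n);K=np.array(p["camera_matrix"]);T=np.array(p["extrinsics"])
        d=T[:3,:3]@np.linalg.inv(K)@np.array([uv[0],uv[1],1.]);d/=np.linalg.norm(d)
        M=np.eye(3)-np.outer(d,d);A+=M;B+=M@T[:3,3]
    return np.linalg.solve(A,B)
E
python3 - <<'E'
from h import *
np.set_printoptions(precision=3,suppress=True)
s=ctrl.get_state();print(s['t'],s['eef_pos'],s['orientation'])
a=snap('scene','s1.png');b=snap('side','d1.png')
for c in('scene','side'):
    print(c,optics.camera_params(c)['extrinsics'])
    for q in('chart','chart_handle','tab_left','tab_right','blue_mat','grey_mat','cradle','timer','cuvette_box','amber_bottle'):
        r=optics.look_for(c,q);print(c,q,[(np.round(x['xy'],1).tolist(),round(x['score'],2)) for x in r[:3]])
E
```

```text
0.0 [0.136 0.507 0.209] [ 0.131  0.991 -0.001 -0.   ]
scene [[ 0.713 -0.479  0.512  0.05 ]
 [-0.701 -0.494  0.515 -0.722]
 [ 0.006 -0.726 -0.688  0.828]
 [ 0.     0.     0.     1.   ]]
scene chart [([290.5, 289.4], 0.58)]
scene chart_handle [([287.5, 285.8], 0.64)]
scene tab_left [([302.7, 294.6], 0.56)]
scene tab_right [([303.4, 293.5], 0.77), ([287.9, 282.8], 0.61)]
scene blue_mat [([237.0, 268.6], 0.64)]
scene grey_mat [([205.9, 231.8], 0.84)]
scene cradle [([278.7, 309.9], 0.83)]
scene timer [([241.3, 212.8], 0.81)]
scene cuvette_box [([269.9, 193.2], 0.89)]
scene amber_bottle [([375.4, 282.1], 0.82), ([239.6, 215.1], 0.22)]
side [[-0.986 -0.084  0.141  0.416]
 [-0.164  0.584 -0.795  0.743]
 [-0.016 -0.807 -0.59   0.822]
 [ 0.     0.     0.     1.   ]]
side chart [([351.1, 199.6], 0.68)]
side chart_handle [([349.6, 204.2], 0.65)]
side tab_left [([348.9, 216.3], 0.55)]
side tab_right [([349.5, 201.6], 0.64)]
side blue_mat [([347.1, 263.5], 0.58)]
side grey_mat []
side cradle [([346.2, 223.1], 0.8)]
side timer [([289.8, 301.0], 0.8)]
side cuvette_box [([237.9, 281.9], 0.77), ([352.4, 199.3], 0.68)]
side amber_bottle [([291.7, 176.0], 0.79)]
```

View pics/s1.png

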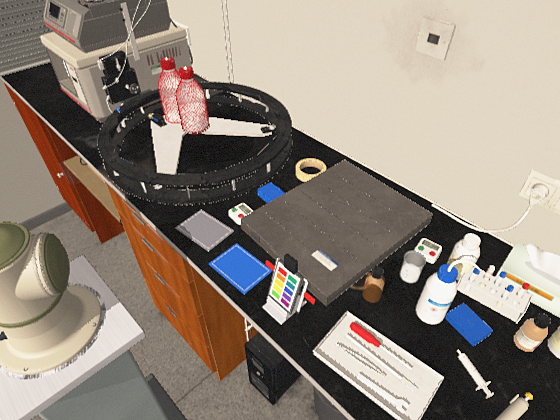

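View pics/d1.png

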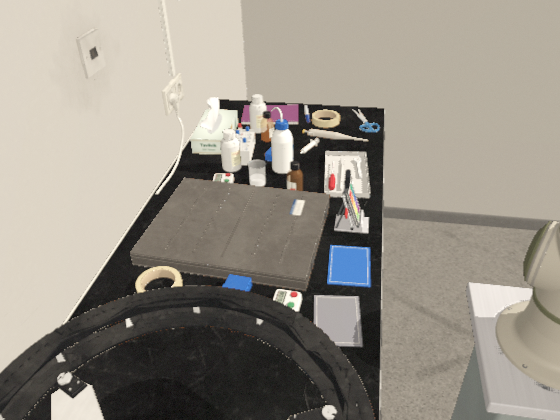

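The scene shows the chart in its cradle at about (287,288), the right tab at about (308,298) and the left tab at about (270,263). The blue mat is at (240,268), with the grey mat beyond it at (205,230), and the amber bottle is at (373,287). The flat case lies behind the chart. The side view shows the chart at (350,205) and the blue mat at (349,265).

Run:
```python
from h import *
np.set_printoptions(precision=4,suppress=True)
a=cv2.imread('pics/s1.png');b=cv2.imread('pics/d1.png')
c1=cv2.resize(a[225:330,235:325],None,fx=4.4,fy=4.4,interpolation=cv2.INTER_CUBIC)
c2=cv2.resize(b[155:250,315:400],None,fx=4.6,fy=4.6,interpolation=cv2.INTER_CUBIC)
h=max(c1.shape[0],c2.shape[0]);c1=cv2.copyMakeBorder(c1,0,h-c1.shape[0],0,4,0);c2=cv2.copyMakeBorder(c2,0,h-c2.shape[0],0,0,0)
cv2.imwrite('pics/c1.png',np.hstack([c1,c2]))
for n,im,roi in(('scene',a,(200,300,195,285)),('side',b,(240,290,320,375))):
    hsv=cv2.cvtColor(im,cv2.COLOR_BGR2HSV);m=cv2.inRange(hsv,(100,120,120),(118,255,255))
    M=np.zeros_like(m);r=roi;M[r[0]:r[1],r[2]:r[3]]=m[r[0]:r[1],r[2]:r[3]]
    k,l,st,ce=cv2.connectedComponentsWithStats(M);i=1+np.argmax(st[1:,4])
    cn=max(cv2.findContours((l==i).astype('uint8'),0,1)[0],key=cv2.contourArea)
    q=cv2.approxPolyDP(cv2.convexHull(cn),6,True)[:,0]
    P=np.array([onz(n,u,.003) for u in q]);print(n,q.tolist(),P,P.mean(0),'sides',np.linalg.norm(P-np.roll(P,-1,0),axis=1))
print('timer',onz('scene',(241.3,212.8),.01),'cuv',onz('scene',(269.9,193.2),.02),'bot',tri(('scene',(375,282)),('side',(291.7,176))))
print('grey',onz('scene',(206,231),.003))
```

```text
scene [[236, 243], [271, 270], [244, 294], [209, 264]] [[ 0.4706 -0.1019  0.003 ]
 [ 0.4762 -0.2386  0.003 ]
 [ 0.3778 -0.2465  0.003 ]
 [ 0.3725 -0.1099  0.003 ]] [ 0.4243 -0.1742  0.003 ] sides [0.1368 0.0987 0.1368 0.0985]
side [[334, 247], [365, 249], [366, 282], [331, 280]] [[ 0.4655 -0.2328  0.003 ]
 [ 0.3882 -0.2363  0.003 ]
 [ 0.3816 -0.1182  0.003 ]
 [ 0.4622 -0.1128  0.003 ]] [ 0.4244 -0.175   0.003 ] sides [0.0774 0.1183 0.0808 0.12  ]
timer [ 0.5546 -0.0248  0.01  ] cuv [ 0.6683 -0.0274  0.02  ] bot [ 0.607  -0.4677  0.0536]
grey [ 0.4383 -0.0065  0.003 ]
```

View pics/c1.png

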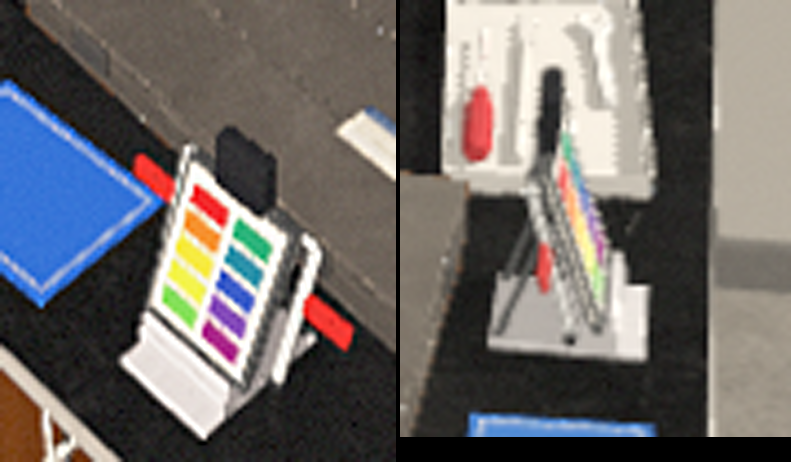

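```bash
cat > fit.py <<'E'
from h import *
from scipy.optimize import least_squares
np.set_printoptions(precision=4,suppress=True)
S=lambda u,v:(235+u/4.4,225+v/4.4); D=lambda u,v:(315+(u-400)/4.6,155+v/4.6)
obs=[('scene',S(190,148),(29,38,106)),('scene',S(287,238),(29,-38,106)),('scene',S(248,148),(33,0,142)),
('scene',S(350,338),(28,-79,63)),('scene',S(139,163),(28,79,63)),('side',D(552,72),(33,0,142)),('side',D(544,268),(28,74,63))]
def W(p,q):
    c,s=np.cos(p[2]),np.sin(p[2]);x,y,z=np.array(q)/1e3
    return p[0]+c*x-s*y,p[1]+s*x+c*y,.02+z
f=lambda p:np.concatenate([np.array(proj(n,W(p,q)))-uv for n,uv,q in obs])
r=least_squares(f,[.4,-.33,0],loss='soft_l1')
print(r.x,f(r.x).reshape(-1,2))
for k,q in dict(handle=(33,0,130),tabR=(28,-68,63),tabL=(28,68,63)).items():print(k,np.array(W(r.x,q)))
E
python3 fit.py
```

```text
[ 0.4144 -0.3385 -0.004 ] [[-0.21    1.2688]
 [ 1.7854  0.4227]
 [-0.1221 -0.5296]
 [-0.0682  0.7946]
 [-0.5237 -0.0275]
 [-0.4602  1.1118]
 [-0.6019  1.5496]]
handle [ 0.4474 -0.3386  0.15  ]
tabR [ 0.4422 -0.4066  0.083 ]
tabL [ 0.4427 -0.2706  0.083 ]
```

The fit has residuals of 2 px or less. The chart origin is at about (0.414, -0.3385) with yaw near 0. The handle is at (0.447, -0.339, 0.15) and the right tab at (0.442, -0.407, 0.083). The mat centre is (0.424, -0.1745) with yaw of about 0.05. I'm moving to in front of the right tab with the gripper shut.

send_rows([
  [3.4,-4.2,2],
  [8,-9,4],
  [13,-15,5],
  [17,-21.5,5],
  [21,-27.5,5],
  [24,-34,5],
  [26,-40.5,5],
  [27,-47,5],
  [27,-53.5,5],
  [27,-60,5],
  [27,-66.5,5],
  [26.4,-73,4],
  [26.4,-79.5,2],
  [26.4,-86,0],
  [26.4,-91.6,-2],
  [26.4,-91.6,-2],
  [26.4,-91.6,-2],
  [26.4,-91.6,-2],
], roll=[-0.13,-0.26,-0.39,-0.52,-0.65,-0.78,-0.91,-1.04,-1.17,-1.308,-1.308,-1.308,-1.308,-1.308,-1.308,-1.308,-1.308,-1.308], claw=1, force=40)

```text
t: 3.35
eef_pos: [0.3997, -0.4089, 0.1893]
orientation: [0.707, 0.707, 0.0, -0.0]
ft_force: [0.4, -0.2, 0.0]
finger_gap: -0.002
finger_force: 0.0
```

Run:
```python
from h import *
a=snap('wrist','w1.png');b=snap('side','d2.png')
c=cv2.resize(b[130:250,290:400],None,fx=3.5,fy=3.5,interpolation=cv2.INTER_CUBIC)
a=a[:,:,::-1][:, :400];cv2.imwrite('pics/w1c.png',np.hstack([a,c]))
exec(open('fit.py').read().split("for k,q")[0])
for q in((28,-68,63),(33,0,142),(29,-38,106),(29,38,106)):print(q,proj('wrist',W(r.x,q)))
print('tip',proj('wrist',ctrl.get_state()['eef_pos']))
```

```text
[ 0.4144 -0.3385 -0.004 ] [[-0.21    1.2688]
 [ 1.7854  0.4227]
 [-0.1221 -0.5296]
 [-0.0682  0.7946]
 [-0.5237 -0.0275]
 [-0.4602  1.1118]
 [-0.6019  1.5496]]
(28, -68, 63) [331.2051 195.9007]
(33, 0, 142) [367.7513 114.817 ]
(29, -38, 106) [344.0711 170.4744]
(29, 38, 106) [351.9855  47.7427]
tip [280.7325 253.3121]
```

View pics/w1c.png

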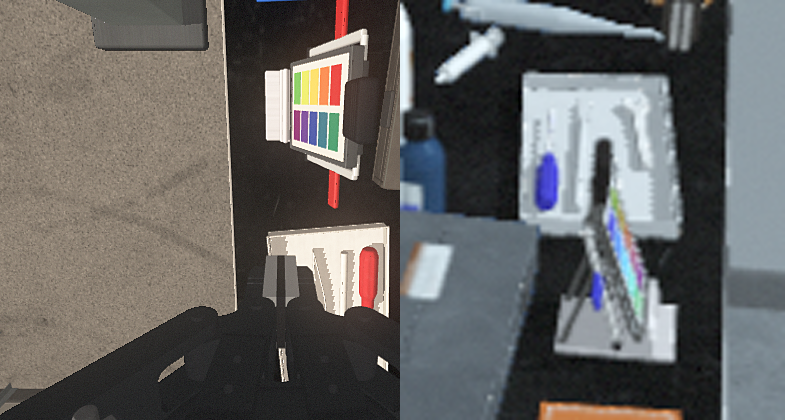

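The wrist view agrees with the fit to about 5 mm: the right tab is at (334,192), and the handle is at (360,110). The column in front of the tab is free, so I'm descending and pushing.

send_rows([
  [0,0,-3],
  [0,0,-6],
  [0,0,-9],
  [0,0,-11.6],
  [0,0,-11.6],
  [1,0,-11.6],
  [2,0,-11.6],
  [2.5,0,-11.6],
  [3,0,-11.6],
  [3,0,-11.6],
], roll=[0,0,0,0,0,0,0,0,0,0])

```text
t: 4.7
eef_pos: [0.4301, -0.4089, 0.0737]
orientation: [0.707, 0.708, -0.0, -0.0]
ft_force: [0.2, -1.0, 0.6]
finger_gap: -0.001
finger_force: 0.0
```

send_rows([
  [0.5,0,0],
  [1,0,0],
  [1.5,0,0],
  [1.5,0,0],
], roll=[0,0,0,0])

```text
t: 5.2
eef_pos: [0.4452, -0.4088, 0.0736]
orientation: [0.707, 0.708, -0.0, 0.0]
ft_force: [-0.1, 0.2, 0.2]
finger_gap: -0.001
finger_force: 0.0
```

Run:
```python
from h import *
a=snap('wrist','w2.png')[:,:,::-1];b=snap('side','d3.png')[:,:,::-1];s=snap('scene','s3.png')[:,:,::-1]
R=lambda im,f:cv2.resize(im,None,fx=f,fy=f,interpolation=cv2.INTER_CUBIC)
c1=R(b[150:250,310:400],3.5);c2=R(s[225:325,250:340],3.5)
cv2.imwrite('pics/m3.png',np.hstack([c1,c2]))
```

```text
(no output)
```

View pics/m3.png

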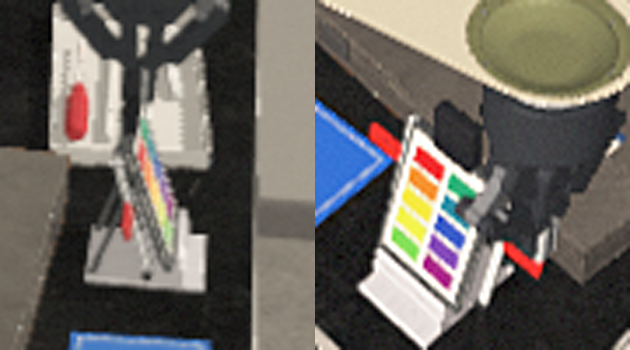

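The tab hasn't moved yet (side view, left tab still at x≈346), so I'm continuing the push.

send_rows([
  [0.3,0,0],
  [0.6,0,0],
  [0.9,0,0],
  [1.2,0,0],
  [1.5,0,0],
  [1.5,0,0],
], roll=[0,0,0,0,0,0])

```text
t: 6.1
eef_pos: [0.4601, -0.4088, 0.0736]
orientation: [0.707, 0.708, -0.0, -0.0]
ft_force: [0.1, 0.3, -0.1]
finger_gap: 0.003
finger_force: 0.0
```

```bash
cat > tab.py <<'E'
from h import *
b=optics.camera('side');hsv=cv2.cvtColor(b,cv2.COLOR_RGB2HSV)
m=cv2.inRange(hsv,(0,150,90),(6,255,255))|cv2.inRange(hsv,(172,150,90),(180,255,255))
m[:205]=0;m[235:]=0;m[:,:325]=0;m[:,352:]=0
print('tabL side px',cv2.connectedComponentsWithStats(m)[2:],ctrl.get_state()['ft_force'])
E
python3 tab.py
python3 - <<'E'
import cv2
b=cv2.imread('pics/d3.png');hsv=cv2.cvtColor(b,cv2.COLOR_BGR2HSV)
m=cv2.inRange(hsv,(0,150,90),(6,255,255))|cv2.inRange(hsv,(172,150,90),(180,255,255))
m[:205]=0;m[235:]=0;m[:,:325]=0;m[:,352:]=0
print('before',cv2.connectedComponentsWithStats(m)[2:])
E
```

```text
tabL side px (array([[     0,      0,    560,    420, 235182],
       [   344,    209,      4,      9,     18]], dtype=int32), array([[279.49494434, 209.49975763],
       [345.55555556, 212.66666667]])) [ 0.22872859  0.16039439 -0.35603007]
before (array([[     0,      0,    560,    420, 235181],
       [   344,    209,      4,      9,     19]], dtype=int32), array([[279.49465731, 209.499747  ],
       [345.63157895, 212.63157895]]))
```

Run:
```python
from h import *
a=snap('wrist','w4.png')[:,:,::-1];s=snap('scene','s4.png')[:,:,::-1]
R=lambda im,f:cv2.resize(im,None,fx=f,fy=f,interpolation=cv2.INTER_CUBIC)
c2=R(s[245:315,270:330],6);print(c2.shape)
cv2.imwrite('pics/m4.png',np.hstack([a[:,140:540],c2]))
print('tip',proj('wrist',ctrl.get_state()['eef_pos']),proj('scene',ctrl.get_state()['eef_pos']))
```

```text
(420, 360, 3)
tip [280.77697737 253.3060569 ] [316.72590435 297.85263633]
```

View pics/m4.png

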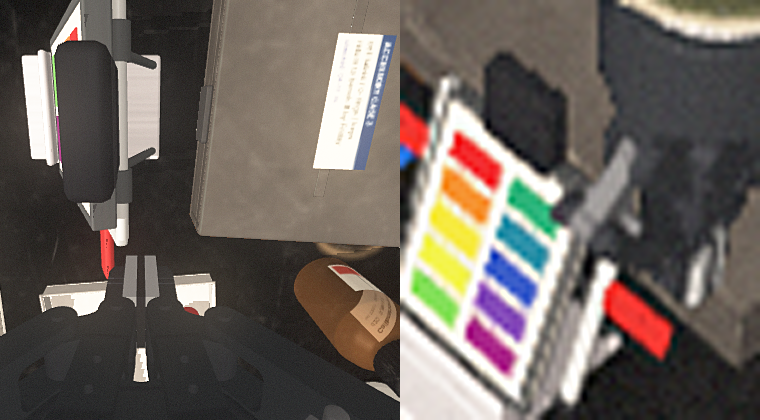

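In this view the tab tip is at wrist (248,278), left of the fingertips at (281,253). The fingers seem to have passed it without touching. I'll triangulate the tab from the two wrist views.

Run:
```python
from h import *
np.set_printoptions(precision=4,suppress=True)
p=optics.camera_params('wrist');K=np.array(p["camera_matrix"]);T=np.array(p["extrinsics"]);print(K[0],T)
o4=T[:3,3];o1=o4+[-.0604,-.0001,.1157]
def t(u1,u4):
    A=np.zeros((3,3));B=np.zeros(3)
    for o,u in((o1,u1),(o4,u4)):
        d=T[:3,:3]@np.linalg.inv(K)@[*u,1.];d/=np.linalg.norm(d);M=np.eye(3)-np.outer(d,d);A+=M;B+=M@o
    return np.linalg.solve(A,B)
def red(f,x0,x1,y0,y1):
    h=cv2.cvtColor(cv2.imread('pics/'+f),cv2.COLOR_BGR2HSV)[y0:y1,x0:x1]
    m=cv2.inRange(h,(0,170,90),(6,255,255))|cv2.inRange(h,(174,170,90),(180,255,255))
    ys,xs=np.nonzero(m);b=ys>=ys.max()-4
    return (xs[b].mean()+x0,ys.max()+y0+.5),(xs.min()+x0,xs.max()+x0,ys.min()+y0)
a=red('w1.png',320,345,170,215);b=red('w4.png',235,270,215,290);print(a,b)
print('tabR tip',t(a[0],b[0]))
print('handle top',t((360,108),(228,120)))
for n in('w1','w4'):pass
s=cv2.imread('pics/s4.png')
print('case edge at front',onz('wrist',(340,230),.06))
```

```text
[340.1691   0.     280.439 ] [[ 1.      0.0016  0.001   0.4594]
 [ 0.0018 -0.9531 -0.3025 -0.3318]
 [ 0.0005  0.3025 -0.9531  0.2367]
 [ 0.      0.      0.      1.    ]]
((np.float64(333.03333333333336), np.float64(207.5)), (np.int64(328), np.int64(339), np.int64(170))) ((np.float64(246.66666666666666), np.float64(278.5)), (np.int64(240), np.int64(253), np.int64(230)))
tabR tip [ 0.4427 -0.4167  0.0858]
handle top [ 0.4458 -0.3368  0.1449]
case edge at front [ 0.4928 -0.4011  0.06  ]
```

The tab tip triangulates to (0.443, -0.417, 0.086), as the fit says. So the tips went over the tab, and their visible ends sit higher than I assumed. I'm going back over it and retrying about 15 mm lower.

send_rows([
  [0,0,3],
  [-2,0,4],
  [-5,-0.2,4],
  [-6,-0.2,1],
  [-6,-0.2,-1.6],
  [-6,-0.2,-1.6],
  [-4.5,-0.2,-1.6],
  [-3.5,-0.2,-1.6],
  [-3,-0.2,-1.6],
  [-2.5,-0.2,-1.6],
  [-2,-0.2,-1.6],
  [-2,-0.2,-1.6],
], roll=[0,0,0,0,0,0,0,0,0,0,0,0])

```text
t: 7.75
eef_pos: [0.4402, -0.4109, 0.0577]
orientation: [0.707, 0.708, 0.0, 0.0]
ft_force: [-0.2, -0.0, 0.2]
finger_gap: 0.001
finger_force: 0.0
```

```bash
python3 tab.py
python3 - <<'E'
from h import *
snap('wrist','w5.png')
h=cv2.cvtColor(cv2.imread('pics/w5.png'),cv2.COLOR_BGR2HSV)
m=cv2.inRange(h,(0,170,90),(6,255,255))|cv2.inRange(h,(174,170,90),(180,255,255));m[:200]=0;m[300:]=0
print([s.tolist() for s in cv2.connectedComponentsWithStats(m)[2][1:] if s[4]>15],proj('wrist',(.4427,-.4175,.0858)),proj('wrist',(.4427,-.395,.0858)))
E
```

```text
tabL side px (array([[     0,      0,    560,    420, 235184],
       [   340,    209,      3,      9,     16]], dtype=int32), array([[279.49581604, 209.4997959 ],
       [341.        , 212.5       ]])) [-0.0403105  -0.83349056  0.92461586]
[[310, 258, 11, 33, 205], [516, 275, 26, 8, 98]] [287.10887006 293.39603924] [287.50906554 247.77685823]
```

The tab is now moving (side view 345.6 → 341 px, about 12 mm). I'm continuing to the stop.

send_rows([
  [0.3,0,0],
  [0.6,0,0],
  [0.8,0,0],
  [0.8,0,0],
], roll=[0,0,0,0])

```text
t: 8.35
eef_pos: [0.4469, -0.4106, 0.0575]
orientation: [0.707, 0.708, -0.001, -0.001]
ft_force: [-6.8, 1.9, 2.2]
finger_gap: -0.002
finger_force: 3.8
```

```bash
python3 tab.py
```

```text
tabL side px (array([[     0,      0,    560,    420, 235178],
       [   339,    208,      3,     10,     22]], dtype=int32), array([[279.49434896, 209.49975338],
       [339.90909091, 212.13636364]])) [-7.61223113  1.69100018  2.55917176]
```

send_rows([
  [0.1,0,0],
  [0.2,0,0],
  [0.2,0,0],
], roll=[0,0,0])

```text
t: 8.78
eef_pos: [0.4476, -0.4105, 0.0573]
orientation: [0.707, 0.708, -0.001, -0.003]
ft_force: [-13.9, 2.4, 4.5]
finger_gap: 0.001
finger_force: 7.4
```

```bash
python3 tab.py
```

```text
tabL side px (array([[     0,      0,    560,    420, 235178],
       [   339,    208,      4,     10,     22]], dtype=int32), array([[279.49430644, 209.49978314],
       [340.36363636, 211.81818182]])) [-13.72578416   2.51328461   4.88769296]
```

send_rows([
  [-1,0,0],
  [-3,0,0],
  [-3,0,5],
  [-3,0,10],
  [-3,0,16],
  [-3,0,16],
  [-3,3,16],
  [-3,7.3,16],
  [-3,7.3,16],
  [-3,7.3,16],
], roll=[0,0,0,0,0,0,0,0,0,0], claw=1)

```text
t: 10.07
eef_pos: [0.4199, -0.3382, 0.2173]
orientation: [0.707, 0.707, -0.0, -0.0]
ft_force: [-0.4, 0.6, -0.3]
finger_gap: 0.002
finger_force: 0.0
```

```bash
python3 tab.py
python3 - <<'E'
from h import *
print(ctrl.get_state()['eef_pos'])
for q in((.4427,-.2655,.083),(.4617,-.2655,.083)):print(proj('side',q))
a=snap('wrist','w6.png')[:,:,::-1];b=snap('side','d6.png')[:,:,::-1]
R=lambda im,f:cv2.resize(im,None,fx=f,fy=f,interpolation=cv2.INTER_CUBIC)
w=R(a[60:320,230:450],1.8);d=R(b[150:250,310:400],4)
h=max(w.shape[0],d.shape[0]);P=lambda i:cv2.copyMakeBorder(i,0,h-i.shape[0],0,0,0)
cv2.imwrite('pics/m6.png',np.hstack([P(w),P(d)]))
E
```

```text
tabL side px (array([[     0,      0,    560,    420, 235178],
       [   338,    208,      4,     10,     22]], dtype=int32), array([[279.49440424, 209.49977039],
       [339.31818182, 211.95454545]])) [-0.18536404 -0.29261872 -0.16709812]
[ 0.41981198 -0.33851008  0.21721849]
[345.74505897 214.59677952]
[338.0493937  213.94641533]
```

View pics/m6.png

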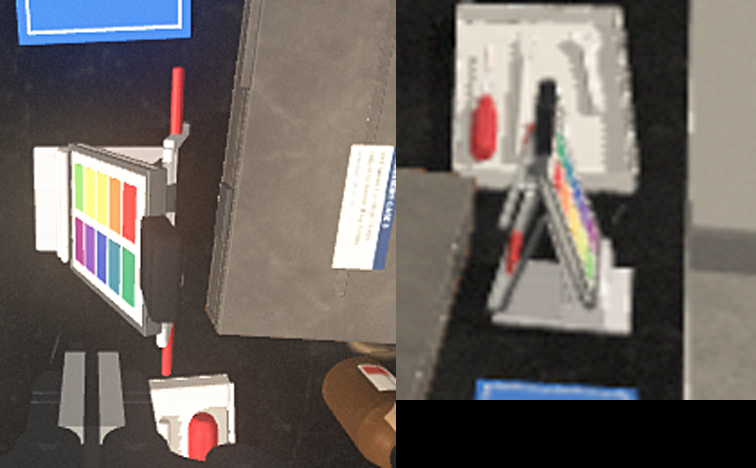

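The right tab is now at crop (167,350) and the left at (178,100), both behind the panel, and the side view shows the leg open. The handle block is at wrist px of about (319,209). Next I measure it and the chart's yaw.

Run:
```python
from h import *
np.set_printoptions(precision=4,suppress=True)
im=cv2.imread('pics/w6.png');g=cv2.cvtColor(im,cv2.COLOR_BGR2HSV)
m=(cv2.inRange(g,(0,170,90),(6,255,255))|cv2.inRange(g,(174,170,90),(180,255,255)));m[:,:310]=0;m[:,350:]=0
for s,c in zip(*[x[1:] for x in cv2.connectedComponentsWithStats(m)[2:]]):
    if s[4]>30:print('red',s.tolist(),onz('wrist',c,.083))
print('handle top',onz('wrist',(319.5,210),.162))
for x in(-.006,.006):
  for y in(-.018,.018):print(proj('wrist',(.447+x,-.3385+y,.162)))
print(optics.look_for('wrist','chart_handle')[:2],optics.look_for('wrist','cradle')[:2])
# dark handle column profile
gray=g[:,:,2];print('row205',gray[205,295:345].tolist());print('col320',gray[170:250,322].tolist())
```

```text
red [326, 97, 6, 37, 96] [ 0.4607 -0.2736  0.083 ]
red [322, 243, 4, 26, 48] [ 0.4611 -0.4064  0.083 ]
red [335, 290, 15, 25, 111] [ 0.4809 -0.4538  0.083 ]
handle top [ 0.446  -0.3327  0.162 ]
[311.1521 242.5681]
[312.6849 192.5813]
[328.3931 242.5814]
[330.7566 192.5969]
[{'xy': [304.3, 187.1], 'score': 0.83}] [{'xy': [258.6, 164.3], 'score': 0.64}]
row205 [180, 197, 255, 196, 196, 201, 201, 204, 199, 181, 255, 255, 255, 63, 84, 86, 97, 95, 92, 88, 93, 95, 93, 89, 85, 83, 87, 84, 85, 82, 81, 80, 81, 76, 77, 72, 70, 71, 78, 72, 70, 70, 67, 67, 68, 67, 65, 63, 66, 65]
col320 [101, 102, 108, 101, 103, 101, 103, 108, 163, 190, 135, 69, 75, 86, 80, 86, 84, 87, 84, 82, 83, 82, 83, 88, 87, 88, 91, 86, 86, 94, 86, 88, 89, 85, 86, 84, 87, 84, 85, 84, 85, 83, 83, 79, 83, 82, 84, 78, 85, 78, 78, 79, 79, 80, 83, 80, 81, 76, 74, 71, 77, 77, 76, 76, 73, 73, 73, 73, 73, 135, 201, 188, 184, 183, 177, 180, 176, 173, 168, 180]
```

The tabs are at x=0.461, so the leg is fully open and the yaw is near 0. The handle is at about (0.446, -0.336). Before gripping I want to check where the fingertips really are relative to the TCP.

Run:
```python
from h import *
e=np.array(ctrl.get_state()['eef_pos']);out=[]
for n in('side','scene'):
    im=snap(n,n+'7.png')[:,:,::-1].copy();u=proj(n,e);u2=proj(n,e+[0,0,.024]);x,y=int(u[0])-30,int(u[1])-50
    c=cv2.resize(im[y:y+80,x:x+65],None,fx=6,fy=6,interpolation=cv2.INTER_CUBIC)
    for q,col in((u,(0,0,255)),(u2,(0,255,0))):
        p=((q+.5-[x,y])*6).astype(int);cv2.line(c,(p[0]-60,p[1]),(p[0]-30,p[1]),col,1);cv2.line(c,(p[0]+30,p[1]),(p[0]+60,p[1]),col,1)
    out.append(c);print(n,u,u2)
cv2.imwrite('pics/m7.png',np.hstack(out))
```

```text
side [360.37798436 153.09730608] [361.11104827 144.30763942]
scene [281.96012816 247.92771912] [281.94443137 239.96918507]
```

View pics/m7.png

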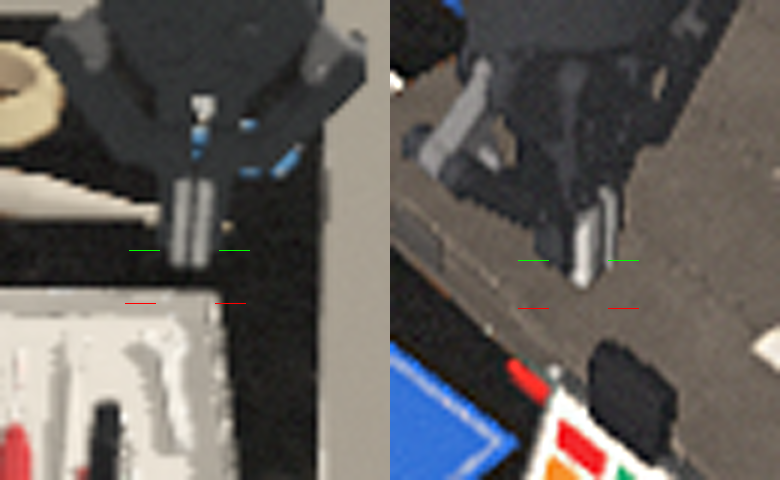

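In the side view the shut tips end at row 268. The TCP mark is at 303 and the +24 mm mark at 250, so the real tips sit about 16 mm behind the TCP, which explains the miss. I'm going down to TCP z=0.12, which puts the tips at about 0.136, above the panel's top edge.

send_rows([
  [1,0.2,0],
  [2.6,0.2,0],
  [2.6,0.2,0],
  [2.6,0.2,0],
  [2.6,0.2,0],
  [2.6,0.2,-3],
  [2.6,0.2,-6],
  [2.6,0.2,-8.5],
  [2.6,0.2,-9.8],
  [2.6,0.2,-9.8],
  [2.6,0.2,-9.8],
], roll=[0,0,0,0,0,0,0,0,0,0,0], claw=0)

```text
t: 11.8
eef_pos: [0.4462, -0.3363, 0.1208]
orientation: [0.707, 0.707, -0.0, 0.001]
ft_force: [-0.4, -0.4, -0.5]
finger_gap: 1.0
finger_force: 0.0
```

send_rows([
  [0,0,0],
  [0,0,0],
  [0,0,0],
  [0,0,0],
  [0,0,0],
  [0,0,0],
  [0,0,0],
  [0,0,0],
], roll=[0,0,0,0,0,0,0,0], claw=1, force=50)

```text
t: 12.8
eef_pos: [0.4459, -0.336, 0.12]
orientation: [0.707, 0.707, -0.0, 0.0]
ft_force: [-2.1, -0.2, 5.5]
finger_gap: 0.125
finger_force: 52.2
```

Gap 0.125 is about 11 mm, so the handle is held. I'm lifting.

send_rows([
  [0,0,0.5],
  [0,0,1.5],
  [0,0,3],
  [0,0,5],
  [0,0,7],
  [0,0,9],
  [0,0,10],
  [0,0,10],
  [0,0,10],
], roll=[0,0,0,0,0,0,0,0,0])

```text
t: 13.92
eef_pos: [0.4457, -0.3356, 0.2189]
orientation: [0.707, 0.707, 0.0, -0.001]
ft_force: [0.5, -0.3, -1.8]
finger_gap: 0.127
finger_force: 50.7
```

Run:
```python
from h import *
R=lambda im,f:cv2.resize(im,None,fx=f,fy=f,interpolation=cv2.INTER_CUBIC)
w=snap('wrist','w8.png')[:,:,::-1];b=snap('side','d8.png')[:,:,::-1];s=snap('scene','s8.png')[:,:,::-1]
c=np.hstack([R(b[90:230,300:400],2.9),R(s[190:330,240:340],2.9)])
w=R(w[60:420,140:440],c.shape[0]/360*1.0)
print(c.shape,w.shape);cv2.imwrite('pics/m8.png',np.hstack([c,w])[:, :800])
```

```text
(406, 580, 3) (406, 338, 3)
```

View pics/m8.png

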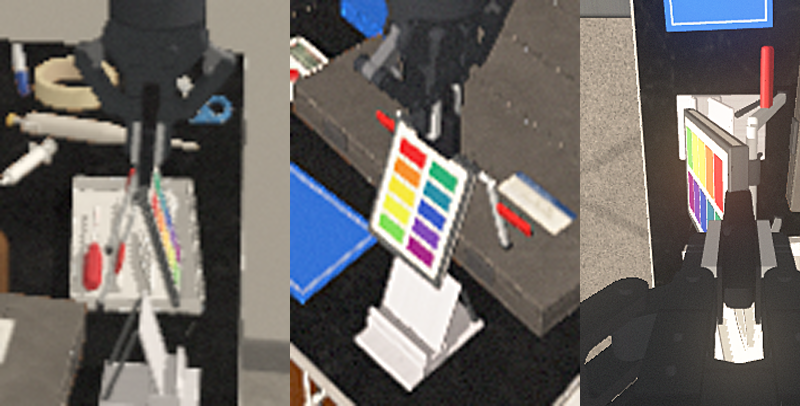

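The chart hangs upright with its leg open and is clear of the cradle. I'm carrying it over the mat.

send_rows([
  [0,1.5,0],
  [-0.3,4,0],
  [-0.7,7,0],
  [-1.1,10,0],
  [-1.5,13,0],
  [-1.9,15,0],
  [-2.1,16.1,0],
  [-2.1,16.1,0],
  [-2.1,16.1,-2],
  [-2.1,16.1,-4.5],
  [-2.1,16.1,-7],
  [-2.1,16.1,-9],
  [-2.1,16.1,-10.5],
  [-2.1,16.1,-10.5],
  [-2.1,16.1,-10.5],
], roll=[0.01,0.02,0.03,0.04,0.05,0.05,0.05,0.05,0.05,0.05,0.05,0.05,0.05,0.05,0.05])

```text
t: 15.95
eef_pos: [0.4252, -0.1755, 0.1152]
orientation: [0.689, 0.725, 0.0, 0.0]
ft_force: [-0.3, -0.0, -2.7]
finger_gap: 0.128
finger_force: 50.6
```

Run:
```python
from h import *
e=np.array(ctrl.get_state()['eef_pos']);print(e)
R=lambda im,f:cv2.resize(im,None,fx=f,fy=f,interpolation=cv2.INTER_CUBIC)
b=snap('side','d9.png')[:,:,::-1];s=snap('scene','s9.png')[:,:,::-1]
cv2.imwrite('pics/m9.png',np.hstack([R(b[170:300,310:400],4),R(s[190:320,190:290],4)]))
```

```text
[ 0.4252249  -0.17549099  0.11524074]
```

View pics/m9.png

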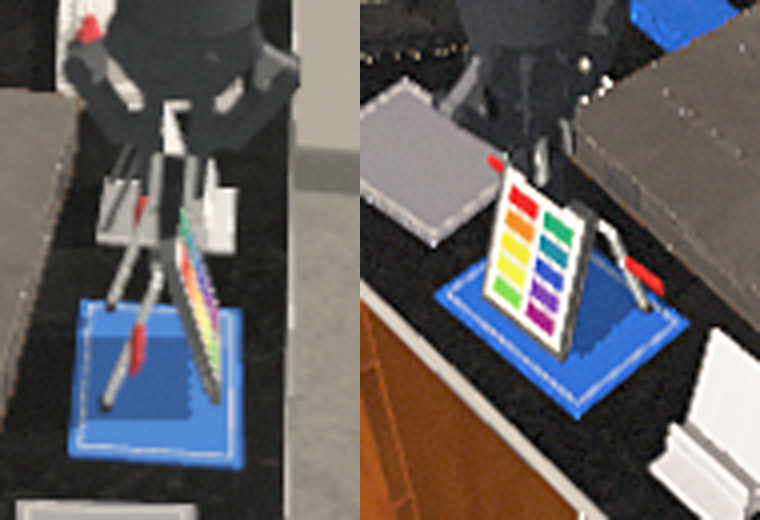

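The chart is hovering about 12 mm above the mat, centred and with its colours to the front. I'm lowering it gently.

send_rows([
  [0,0,-0.3],
  [0,0,-0.6],
  [0,0,-0.8],
  [0,0,-1.0],
  [0,0,-1.1],
  [0,0,-1.1],
], roll=[0,0,0,0,0,0])

```text
t: 16.8
eef_pos: [0.425, -0.1749, 0.1039]
orientation: [0.689, 0.725, 0.0, 0.0]
ft_force: [-1.2, 0.3, 1.0]
finger_gap: 0.127
finger_force: 51.2
```

send_rows([
  [0,0,-0.1],
  [0,0,-0.2],
  [0,0,-0.2],
], roll=[0,0,0])

```text
t: 17.18
eef_pos: [0.4254, -0.1752, 0.1036]
orientation: [0.689, 0.725, 0.0, 0.001]
ft_force: [-6.2, 3.9, 20.7]
finger_gap: 0.125
finger_force: 53.9
```

It has touched down firmly. I'm easing off a little, then opening.

send_rows([
  [0,0,0.1],
  [0,0,0.15],
  [0,0,0.15],
], roll=[0,0,0])

```text
t: 17.55
eef_pos: [0.4251, -0.175, 0.1038]
orientation: [0.689, 0.725, 0.0, 0.001]
ft_force: [-2.6, 1.3, 7.4]
finger_gap: 0.127
finger_force: 52.0
```

send_rows([
  [0,0,0],
  [0,0,0],
  [0,0,0],
  [0,0,0],
], roll=[0,0,0,0], claw=0.6)

```text
t: 18.05
eef_pos: [0.4249, -0.1749, 0.1031]
orientation: [0.689, 0.725, -0.0, -0.0]
ft_force: [-0.5, -0.9, 0.1]
finger_gap: 0.4
finger_force: 0.0
```

Run:
```python
from h import *
e=np.array(ctrl.get_state()['eef_pos']);print(e,ctrl.get_state()['ft_force'])
a=cv2.imread('pics/d9.png');b=snap('side','d10.png')[:,:,::-1]
s=snap('scene','s10.png')
hsv=cv2.cvtColor(s,cv2.COLOR_RGB2HSV)
m=cv2.inRange(hsv,(0,150,90),(6,255,255))|cv2.inRange(hsv,(172,150,90),(180,255,255));m[:225]=0;m[290:]=0;m[:,:210]=0;m[:,275:]=0
print([c.tolist() for c in cv2.connectedComponentsWithStats(m)[2][1:] if c[4]>5])
c,sn=np.cos(.05),np.sin(.05);o=np.array([.3925,-.176]);
for q in((48,-74,63),(48,74,63)):
    x,y=q[0]/1e3,q[1]/1e3;print(proj('scene',(o[0]+c*x-sn*y,o[1]+sn*x+c*y,.003+q[2]/1e3)))
```

```text
[ 0.42488899 -0.17489984  0.10312571] [-0.50063788 -0.85773382  0.06605786]
[[228, 240, 6, 8, 22], [256, 257, 10, 9, 35]]
[263.34837007 263.35983832]
[223.49824517 233.23821773]
```

send_rows([
  [0,0,0],
  [0,0,0],
  [0,0,0],
  [0,0,1],
  [0,0,3],
  [0,0,6],
  [0,0,10],
  [0,0,14],
  [-3,5,16],
  [-5,10,16],
  [-6,15,16],
  [-6,20,16],
  [-6,20,16],
], roll=[0,0,0,0,0,0,0,0,0,0,0,0,0], claw=0)

```text
t: 19.77
eef_pos: [0.3644, 0.0275, 0.264]
orientation: [0.687, 0.727, 0.0, 0.001]
ft_force: [-0.3, -0.7, 0.9]
finger_gap: 0.998
finger_force: 0.0
```

Run:
```python
from h import *
R=lambda im,f:cv2.resize(im,None,fx=f,fy=f,interpolation=cv2.INTER_CUBIC)
b=snap('side','d11.png')[:,:,::-1].copy();s=snap('scene','s11.png')[:,:,::-1].copy()
B=R(b[170:300,310:400],4);S=R(s[190:320,190:290],4)
def W(q,o=(.3925,-.176),t=.05):
    c,n=np.cos(t),np.sin(t);x,y,z=np.array(q)/1e3;return o[0]+c*x-n*y,o[1]+n*x+c*y,.003+z
for q in((0,38,0),(0,-38,0),(64,45,0),(64,-45,0),(33,0,142),(48,-79,63),(48,79,63)):
    for im,n,off in((B,'side',(310,170)),(S,'scene',(190,190))):
        p=((proj(n,W(q))-off+.5)*4).astype(int);cv2.drawMarker(im,tuple(int(v) for v in p),(255,0,255),0,9,1)
cv2.imwrite('pics/m11.png',np.hstack([B,S]))
for q in('timer','cuvette_box','amber_bottle'):print(q,[np.round(x['xy'],1) for x in optics.look_for('scene',q)[:1]])
print(ctrl.get_state()['t'])
```

```text
timer [array([239.7, 211.8])]
cuvette_box [array([271.3, 193.3])]
amber_bottle [array([375.6, 279. ])]
20.025
```

View pics/m11.png

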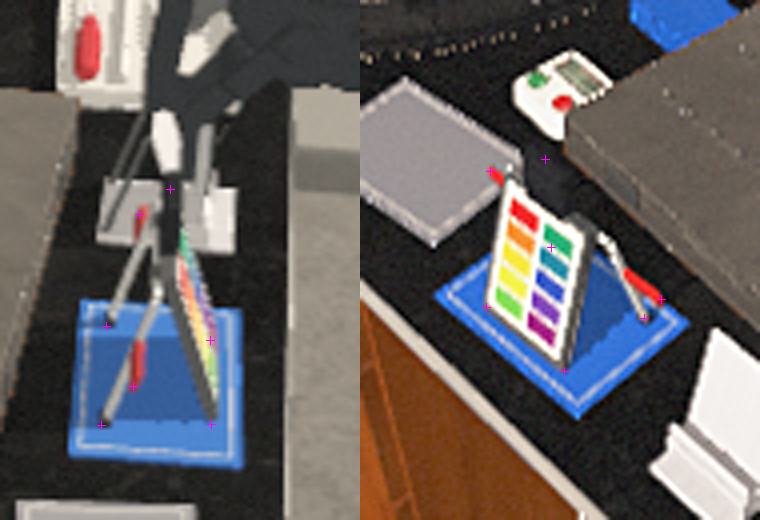

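The chart stands on the blue mat with its leg open. The bottom corners, feet, tabs and handle line up with the target markers in both views, and the bystanders haven't moved. I'm handing in.

```bash
python3 -c "
from workcell import ctrl
print(ctrl.sign_off())"
```

```text
the job is handed in; nothing more can be done
None
```

The chart stands on its open leg in the middle of the blue mat, square to it with its colours to the front. The gripper is clear, the small things are where they were, and the job is handed in at about 20 s (no verdict returned).

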